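# Pile the parts trays and cap them with the case

## Task

Slide the loose parts tray along the deck of the wooden stand, without lifting or tipping it, onto the pile of two trays in the well, so that it lies square and flush on them. Then lift the wooden case by its ridge handle and set it down gently on top of the three trays, square and flush with them. Leave the bottle, the jar and the loupe where they are.

Things in the scene. Friction and masses are not known exactly. Their poses are not given: they have to be found in the camera images.
- stand: Fixed wooden tray stand, 165 (x) by 302 (y) mm, front (-x) to the robot within 10 degrees; origin on the bench. In its frame, mm: raised deck x -90 to 60, y -151 to 40, top z 46; beside it a well, y 40 to 137, floor z 4, open to the front; back rail over the whole length, inner face x 60, top z 58; end stop of the well, inner face y 137, top z 58.
- pile_place (a point): Point on the well's floor under the centre of the pile, at (4, 90, 4) mm in the stand's frame: there a tray is 1 mm clear of back rail and end stop; axes as the stand's.
- tray_bottom: Lower tray of the pile in the well: grey body, white lid; a lidded flat parts tray, 110 (x) by 92 (y) by 20 mm, 0.18 kg; origin at the centre of its underside, z up
- tray_middle: Upper tray of the pile, on tray_bottom, its top 2 mm lower than the deck; a lidded flat parts tray, 110 (x) by 92 (y) by 20 mm, 0.18 kg; origin at the centre of its underside, z up
- tray_loose: The loose tray lying on the deck a little askew, long side (x) across the deck, 15 to 35 mm short of the back rail; too wide to grasp; a lidded flat parts tray, 110 (x) by 92 (y) by 20 mm, 0.18 kg; origin at the centre of its underside, z up
- case: Closed pale wooden case on the bench left or right of the stand, body 110 (x) by 92 (y) by 40 mm, 0.4 kg; on its lid a dark ridge handle 70 mm long (along x), 14 mm wide, from 40 to 66 mm above the underside; origin at the centre of its underside
- case_grip (a point): Middle of the case's ridge handle, 55 mm above the case's underside; axes as the case's
- bottle: White plastic bottle, 56 mm across, 120 mm tall, standing left or right of the stand; origin under its centre
- jar: Low glass jar with a black lid, 60 mm across, 55 mm tall, left or right of the stand; origin under its centre
- loupe: Black eye loupe, 52 mm across, 36 mm tall, left or right of the stand; origin under its centre
Things that resemble listed ones, but are neither listed nor needed, are in the scene too. Leave any blue look-alike of the tray_loose alone. Several things look just like the case: the one meant starts farthest to the robot's left.

How it is judged (in metres and radians):
On the way:
1. the loose tray lies square and flush on the pile of two, before the case goes on (x of tray_loose in the frame of tray_middle between -0.006 and 0.006 m and y of tray_loose in the frame of tray_middle between -0.006 and 0.006 m and z of tray_loose in the frame of tray_middle between 0.018 and 0.0225 m and angle between the x axis of tray_loose and the x axis of tray_middle, either way round below 0.08 rad and angle between each of tray_loose, tray_middle's own z axis and vertical below 0.04 rad and x of tray_middle in the frame of tray_bottom between -0.006 and 0.006 m and y of tray_middle in the frame of tray_bottom between -0.006 and 0.006 m and z of tray_middle in the frame of tray_bottom between 0.018 and 0.0225 m and angle between the x axis of tray_middle and the x axis of tray_bottom, either way round below 0.08 rad and horizontal distance between tray_bottom and pile_place below 0.008 m and contact force between tray_loose and case below 0.01 N), for 0.2 s.
At the end, for the whole second after the job is handed in: The three trays lie in one level pile in the well, each within 6 mm (in its x and y) and 0.08 rad of the one below, the lowest within 8 mm of its place; the case stands upright and at rest on the top tray, within 8 mm (in x and y) and 0.09 rad of it (x of tray_loose in the frame of tray_middle between -0.006 and 0.006 m and y of tray_loose in the frame of tray_middle between -0.006 and 0.006 m and z of tray_loose in the frame of tray_middle between 0.018 and 0.0225 m and angle between the x axis of tray_loose and the x axis of tray_middle, either way round below 0.08 rad and angle between each of tray_loose, tray_middle, case's own z axis and vertical below 0.04 rad and x of tray_middle in the frame of tray_bottom between -0.006 and 0.006 m and y of tray_middle in the frame of tray_bottom between -0.006 and 0.006 m and z of tray_middle in the frame of tray_bottom between 0.018 and 0.0225 m and angle between the x axis of tray_middle and the x axis of tray_bottom, either way round below 0.08 rad and horizontal distance between tray_bottom and pile_place below 0.008 m and x of case in the frame of tray_loose between -0.008 and 0.008 m and y of case in the frame of tray_loose between -0.008 and 0.008 m and z of case in the frame of tray_loose between 0.018 and 0.0225 m and angle between the x axis of case and the x axis of tray_loose, either way round below 0.09 rad and linear speed of each of tray_loose, tray_middle, case below 0.02 m/s); the robot touches nothing.
It fails at once if the loose tray is lifted (over 14 mm above the deck) (z of tray_loose in the frame of stand above 0.06 m).
It fails at once if the loose tray or the case is tipped (over 0.35 rad) (angle between any of tray_loose, case's own z axis and vertical above 0.35 rad).
It fails at once if the case is dropped (over 0.4 m/s while not held) (linear speed of case above 0.4 m/s and contact force between case and the fingers below 0.05 N).
It fails at once if the bottle, jar or loupe is moved more than 20 mm (distance of any of bottle, jar, loupe from where it was at the start of the episode above 0.02 m).
It also fails if it takes over 69 s, if anything falls off the work surface, if the arm or the gripper's body presses on something with over 40 N, if the wrist force passes 120 N, or if a joint passes its speed limit or range.

## Robot

A 6-joint arm with a two-finger parallel gripper is mounted at the origin on the work surface. World frame = base frame: x ahead of the robot, y to its left, z up, the work surface at z = 0. Lengths are in mm, angles in rad, forces in N, time in s.
With the tool pointing down it reaches from about 350 to 875 mm from the base axis. Payload 4.2 kg.
Tool frame: the origin (TCP) lies midway between the tips of the shut fingers; the grasp point (between the pads) lies 19 mm behind it (arm.tcp_to_grasp is the distance from the TCP to the grasp point, in mm); z points along the fingers, y is the line along which they close (so a half turn about z gives the same grasp; the last joint's range is limited). The gripper opens to 85 mm and grips with 20 to 120 N. Pads are 22 mm wide; open, the fingers measure 114 mm over their backs; the gripper's body (76 mm by 85 mm) begins 54 mm behind the grasp point. The pads swing forward as they close: fully open they stand 13 mm farther back than shut.
Start: joints at [1.375, 0.385, 0.008, 0, -1.194, -0.259], TCP at [274.518, 561.462, 231.312] pointing down, gripper open.
Joint ranges: [-3.14, 3.14], [-1.21, 2.06], [-1.07, 1.41], [-3.16, 2.05], [-2.99, -0.16], [-3.1, 3.1]. Speed limits (rad/s): [2.79, 2.79, 3.14, 3.14, 3.14, 3.14].

## Interface

Orientations are given as a unit quaternion [x, y, z, w].
In Python, from bench import arm, get_image gives the robot as it stands.
- The arm moves only by the tool drive_tool, never from a script. Its argument "deltas" is a list of rows, each a list of 2 entries, a list of its own where there are three numbers: the shift along the tool's x, y, z in cm, then the turn, a rotation vector about the tool's x, y, z in degrees. In form: [[[x, y, z], [ax, ay, az]], ...]. A call has 1 to 12 rows; each row shifts and turns the commanded pose from where the row before left it, along the tool's axes as they then stand; what a row does not reach is not made up. A row lasts 1/10 s, in which the tool goes at most 50 mm and 8.59 degrees, less where a joint would pass 70% of its speed; a pose out of reach is approached as far as the arm can. A call with a gripper value outside its range is refused whole. "claw" is the finger opening in cm, from 0 to 8.54, set as the call begins (left out, the last holds). The fingers move at their own pace and stop on an object; the grip force is fixed at half the most. Time passes only in rows, so rows that do not move let the fingers close. It gives the time, the measured TCP pose, the force, the opening and the grip force at its end, in the units of the state.
- arm.read_state(): the state, without advancing time (a new reading comes with each control period).
- get_image(name): name is "scene" or "side" or "wrist"; returns a dict with "img" (400x640x3 uint8, red, green, blue), "fx", "fy", "cx", "cy" (pixels), "eye" and "orientation" of the camera in the world; the wrist camera has in their place "mount" (4x4, takes a point from camera to tool coordinates, whose origin is the TCP and whose axes are the flange's). Camera axes: x right, y down, z forward; pixel columns grow to the right and rows downward; lengths in mm; the calibration is good to about 2 mm. The wrist camera is an equidistant fisheye: a pixel r from the principal point sees the ray r / f radians off the axis. A picture is of the moment at which its call begins: read the wrist's pose just before it. There is no depth.
- arm.job_done(): hands the job in; it is judged then, once.
The state is a dict: "clock": time; "joints": joint angles; "joint_vel": joint speeds; "joint_efforts": joint torques, N m; "position": TCP position; "ee_rot": TCP orientation; "contact_force": force on the tool from outside, world axes, zero at the start; "wrist_torque": the same for the moment, N m; "gripper_width": finger opening in mm; "grasp_force": force on a finger pad.
Only numpy, scipy, OpenCV 4.12 (cv2) and the standard library are available. Lean on these libraries where they do the work, as an engineer would, in place of code of your own. Each camera call takes 0.05 s, during which the arm holds its last target. There are 200 camera calls.

## Working session

There is one attempt and no reset: what is moved stays moved. The work goes in short steps, Python scripts to look and compute and a tool call to move; the robot and the scene stay as the last step left them, time stands still between calls to the robot, and variables do not carry over. Pictures are saved under pics/ and viewed, at most 10 in all, crops included, and the job is handed in when it is done.

Besides the shell and the picture viewer there is one more tool, called after "Emit:" as name(argument=value, ...), one argument or row to a line, values as JSON. drive_tool: Moves the arm, as the interface text tells. Its arguments: {"type":"object","properties":{"deltas":{"type":"array"},"claw":{"type":"number"}},"required":["deltas"]}

```bash
mkdir -p pics && python3 - <<'E'
from bench import arm,get_image
import cv2,pickle
s=arm.read_state();print(s)
d={}
for n in ("scene","side","wrist"):
    g=get_image(n);d[n]=g
    print(n,{k:v for k,v in g.items() if k!='img'})
    cv2.imwrite(f"pics/{n}0.png",g['img'][:,:,::-1])
d['state']=s
pickle.dump(d,open('d0.pkl','wb'))
E
```

```text
{'clock': 0.0, 'joints': array([ 1.37458846e+00,  3.85579486e-01,  6.60025328e-03, -5.46546442e-04,
       -1.19396196e+00, -2.58615410e-01]), 'joint_vel': array([ 5.34044333e-05,  1.54614733e-03,  1.04695462e-03,  1.25417491e-03,
       -9.09905738e-04, -7.56410254e-05]), 'joint_efforts': array([ 4.04189668e-04, -3.92286623e+01,  1.88400650e+01,  4.18624967e+00,
       -4.70802115e-03,  6.31893471e-06]), 'position': array([274.2690779 , 560.94999714, 230.19066224]), 'ee_rot': array([ 9.74229892e-01, -2.25554657e-01, -2.20408708e-04,  1.07983233e-03]), 'contact_force': array([-0.3938926 , -0.82334286, -0.45665649]), 'wrist_torque': array([-0.01430574,  0.03480721, -0.01796359]), 'grasp_force': 0.0, 'gripper_width': 85.68552410219927}
scene {'fx': 402.6347616840838, 'fy': 402.6347616840838, 'cx': 320.4968674848663, 'cy': 199.5681821978383, 'eye': array([1204.70738444,  235.03766288,  654.30970888]), 'orientation': array([ 0.52415543,  0.73129851, -0.35896849, -0.24820394])}
side {'fx': 434.5585458451389, 'fy': 434.5585458451389, 'cx': 320.2975011297863, 'cy': 206.3165715720411, 'eye': array([ 252.24120855, -774.22924589,  623.3904409 ]), 'orientation': array([ 0.87642341, -0.12909001,  0.06175796, -0.45978661])}
wrist {'fx': 309.70691628693146, 'fy': 309.70691628693146, 'cx': 327.08998212897853, 'cy': 201.45179158239372, 'mount': array([[ 1.02226420e-03, -9.47002821e-01, -3.21223617e-01,
         8.22894562e+01],
       [ 9.99999477e-01,  9.60216440e-04,  3.51580595e-04,
        -1.51438084e+00],
       [-2.45036173e-05, -3.21223808e-01,  9.47003308e-01,
        -1.42485107e+02],
       [ 0.00000000e+00,  0.00000000e+00,  0.00000000e+00,
         1.00000000e+00]])}
```

View pics/scene0.png

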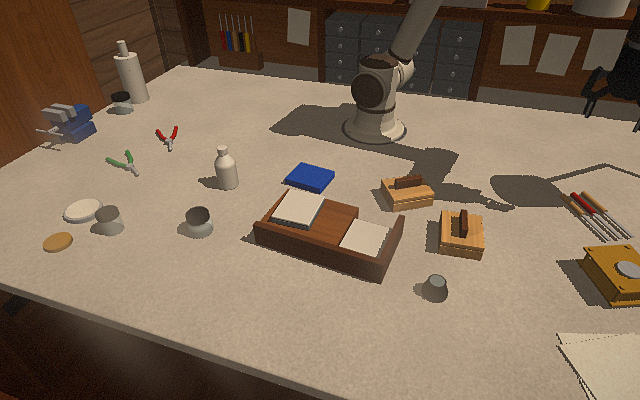

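View pics/side0.png

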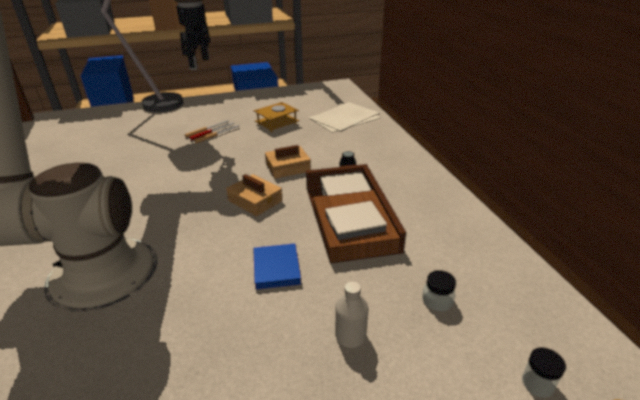

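View pics/wrist0.png

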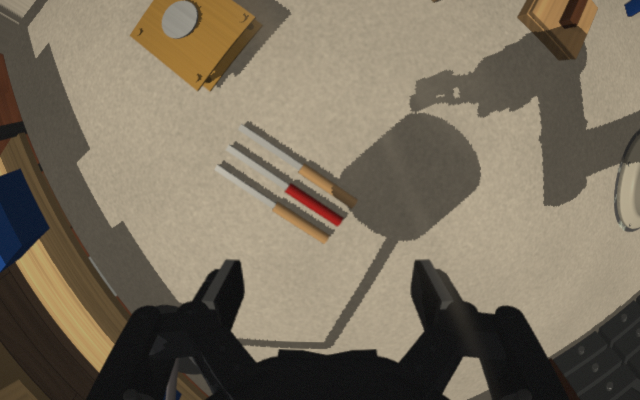

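The scene view shows the loose tray at about (299,208) and the pile at (366,237). There are cases at (461,235) and (408,190); the first has the larger y, so it is the one meant. The side view agrees: stand around (355,210), far case (288,158). The bottle, jar and loupe are clear of the tray's path.

```bash
cat > h.py <<'E'
import numpy as np,cv2,pickle
from scipy.spatial.transform import Rotation as R
def cast(g,px,z,state=None):
    """pixels (n,2) -> world points on planes z"""
    px=np.atleast_2d(np.asarray(px,float))
    u=(px-[g['cx'],g['cy']])/[g['fx'],g['fy']]
    if 'mount' in g:
        r=np.linalg.norm(u,axis=1,keepdims=True)+1e-12
        d=np.hstack([u/r*np.sin(r),np.cos(r)])
        M=g['mount'];Rt=R.from_quat(state['ee_rot'])
        d=Rt.apply(d@M[:3,:3].T);e=state['position']+Rt.apply(M[:3,3])
    else:
        d=R.from_quat(g['orientation']).apply(np.hstack([u,np.ones((len(u),1))]));e=g['eye']
    return e+d*((z-e[2])/d[:,2])[:,None]
def todeltas(state,goal,yaw=None):
    """shift in tool axes (cm) from measured pose to goal; turn about tool z deg"""
    Rt=R.from_quat(state['ee_rot']);return Rt.inv().apply(np.asarray(goal)-state['position'])/10
E
python3 - <<'E'
from h import *
d=pickle.load(open('d0.pkl','rb'))
np.set_printoptions(precision=1,suppress=True)
s=d['scene'];w=d['side']
for n,p,z in [('pile',(366,237),44),('loose',(299,208),66),('caseA ridge',(464,222),66),('caseB ridge',(408,183),66),('blue',(310,177),20),('bottle',(227,188),0),('loupe/jar435',(434,299),0),('jar199',(199,236),0),('standR-near',(383,279),0),('standtop bl',(404,212),58),('stand rear',(255,225),58)]: print(n,cast(s,p,z))
print('side')
for n,p,z in [('pile',(346,184),44),('loose',(357,218),66),('caseA',(288,152),66),('caseB',(254,184),66)]: print(n,cast(w,p,z))
st=d['state'];Rm=R.from_quat(st['ee_rot']).as_matrix();print(Rm)
E
```

```text
pile [[569.7 111.7  44. ]]
loose [[547.1 -53.4  66. ]]
caseA ridge [[479.2 307.9  66. ]]
caseB ridge [[371.9 167.8  66. ]]
blue [[361.7 -96.4  20. ]]
bottle [[ 454.7 -305.     0. ]]
loupe/jar435 [[654.9 274.4   0. ]]
jar199 [[ 644.6 -272.8    0. ]]
standR-near [[636.4 167.5   0. ]]
standtop bl [[476.4 177.   58. ]]
stand rear [[ 624.1 -128.5   58. ]]
side
pile [[573.1 105.   44. ]]
loose [[537.6 -67.4  66. ]]
caseA [[463.8 277.   66. ]]
caseB [[347.  138.7  66. ]]
[[ 0.9 -0.4 -0. ]
 [-0.4 -0.9 -0. ]
 [ 0.   0.  -1. ]]
```

Emit:
drive_tool(
  deltas=[
    [[0, 0, 0], [0, 0, -6.5]],
    [[0, 0, 0], [0, 0, -6.5]],
    [[0, 0, 0], [0, 0, -6.5]],
    [[0, 0, 0], [0, 0, -6.6]],
    [[1.9, 4.2, -0.27], [0, 0, 0]],
    [[1.9, 4.2, -0.27], [0, 0, 0]],
    [[1.9, 4.2, -0.27], [0, 0, 0]],
    [[1.9, 4.2, -0.27], [0, 0, 0]],
    [[1.9, 4.2, -0.27], [0, 0, 0]],
    [[1.9, 4.2, -0.27], [0, 0, 0]],
  ],
)

```text
clock: 1.15
position: [389.0, 307.7, 247.5]
ee_rot: [1.0, 0.001, -0.0, 0.0]
contact_force: [0.8, 0.7, 0.6]
gripper_width: 85.5
grasp_force: 0.0
```

Emit:
drive_tool(
  deltas=[
    [[1.9, 4.2, -0.27], [0, 0, 0]],
    [[1.9, 4.2, -0.27], [0, 0, 0]],
    [[1.9, 4.2, -0.27], [0, 0, 0]],
    [[1.9, 4.2, -0.27], [0, 0, 0]],
    [[1.9, 4.2, -0.27], [0, 0, 0]],
    [[0, 0, 0], [0, 0, 0]],
    [[0, 0, 0], [0, 0, 0]],
    [[0, 0, 0], [0, 0, 0]],
  ],
)

```text
clock: 1.95
position: [483.5, 100.0, 260.8]
ee_rot: [1.0, 0.001, -0.0, -0.0]
contact_force: [-0.3, 0.1, 0.2]
gripper_width: 85.8
grasp_force: 0.0
```

```bash
python3 - <<'E'
from h import *
from bench import arm,get_image
s=arm.read_state();g=get_image('wrist');g['state']=s
print(s['position'],s['ee_rot'])
pickle.dump(g,open('w1.pkl','wb'));cv2.imwrite('pics/w1.png',g['img'][:,:,::-1])
E
```

```text
[483.51021386 100.04107155 260.75899224] [ 9.99999773e-01  6.14739680e-04 -2.77307338e-04 -7.93406070e-06]
```

View pics/w1.png

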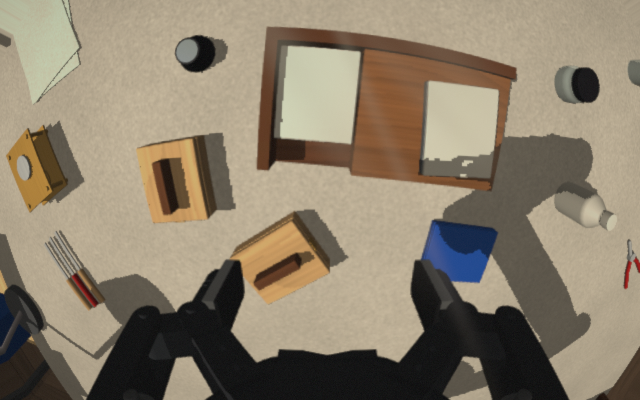

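The wrist view shows the pile lid at x 275–360, y 45–143, the loose lid at (427..498, 80..180), and the stand's end stop corner at (270,28). The meant case is at (175,180) with its ridge at (165,185).

```bash
cat > lids.py <<'E'
from h import *
def quad(m):
    c=max(cv2.findContours(m,cv2.RETR_EXTERNAL,cv2.CHAIN_APPROX_NONE)[0],key=cv2.contourArea)
    return c[:,0,:].astype(float)
def rect(P):
    (c,sz,a)=cv2.minAreaRect(P[:,:2].astype(np.float32));return np.round(c,1),np.round(sz,1),round(a,2)
def white(g,box):
    hsv=cv2.cvtColor(g['img'],cv2.COLOR_RGB2HSV)
    x0,y0,x1,y1=box;m=np.zeros(hsv.shape[:2],np.uint8)
    m[y0:y1,x0:x1]=((hsv[...,1]<75)&(hsv[...,2]>70))[y0:y1,x0:x1]*255
    return cv2.morphologyEx(m,cv2.MORPH_OPEN,np.ones((3,3)))
E
python3 - <<'E'
from lids import *
np.set_printoptions(precision=1,suppress=True)
g=pickle.load(open('w1.pkl','rb'));s=g['state']
hsv=cv2.cvtColor(g['img'],cv2.COLOR_RGB2HSV)
for p in [(320,90),(460,120),(455,165),(400,100),(160,165),(200,165),(168,190),(230,150),(277,90),(390,150)]:print(p,hsv[p[1],p[0]])
for n,b,z in [('pile',(277,40,364,150),44),('loose',(415,72,502,186),66)]:
    q=quad(white(g,b));P=cast(g,q,z,s);print(n,rect(P))
    print(cv2.boxPoints(cv2.minAreaRect(P[:,:2].astype(np.float32))))
print('stand',cast(g,[(270,28),(516,69),(516,80)],58,s)[:,:2]);print(cast(g,[(352,173),(490,190)],46,s)[:,:2])
print('stop front',cast(g,[(258,168),(271,169)],58,s)[:,:2])
# case lid
m=((hsv[...,0]>8)&(hsv[...,0]<25)&(hsv[...,1]>80)&(hsv[...,2]>110)).astype(np.uint8)*255
m[:,:125]=0;m[:,222:]=0;m[:125]=0;m[235:]=0
P=cast(g,quad(m),40,s);print('case body',rect(P))
cv2.imwrite('pics/m.png',np.hstack([m[100:250,100:260],hsv[100:250,100:260,1],hsv[100:250,100:260,2]]))
dk=((hsv[...,2]<90)&(hsv[...,1]>90)).astype(np.uint8)*255
dk[:,:150]=0;dk[:,180:]=0;dk[:150]=0;dk[222:]=0
q=quad(dk);print('ridge px',cv2.minAreaRect(q.astype(np.float32)),rect(cast(g,q,66,s)))
E
```

```text
(320, 90) [ 30  35 203]
(460, 120) [ 24  44 201]
(455, 165) [ 21  44 109]
(400, 100) [ 13 153 132]
(160, 165) [ 12 162  63]
(200, 165) [ 17 124  72]
(168, 190) [ 12 139  33]
(230, 150) [ 19  53 183]
(277, 90) [21 47 86]
(390, 150) [ 13 126 130]
pile (array([577.1, 114.1]), array([ 97.2, 116.9]), 85.97)
[[515.4  69.8]
 [632.   61.5]
 [638.8 158.5]
 [522.2 166.7]]
loose (array([538.2, -52.7]), array([ 96.9, 109.9]), 89.37)
[[ 482.7 -100.6]
 [ 592.6 -101.8]
 [ 593.6   -4.9]
 [ 483.8   -3.7]]
stand [[ 650.3  164.5]
 [ 622.6 -131.6]
 [ 608.5 -132.1]]
[[ 480.9   71.9]
 [ 461.7 -114.8]]
stop front [[490.  181.5]
 [488.6 166.1]]
case body (array([468.2, 310.5]), array([112.1,  91.2]), 5.12)
ridge px ((169.35806274414062, 185.29457092285156), (54.281028747558594, 13.329302787780762), 74.53878784179688) (array([471.6, 297.2]), array([69.4, 19.9]), 8.81)
```

```bash
python3 - <<'E'
import cv2
a=cv2.imread('pics/w1.png')
b=cv2.resize(a[20:230,125:260],None,fx=2.5,fy=2.5,interpolation=2)
c=cv2.resize(a[20:200,255:525],None,fx=1.7,fy=1.7,interpolation=2)
import numpy as np
H=max(b.shape[0],c.shape[0]);f=lambda i:np.pad(i,((0,H-i.shape[0]),(0,0),(0,0)))
o=np.hstack([f(b),f(c)]);print(o.shape);cv2.imwrite('pics/z1.png',o)
E
```

```text
(525, 797, 3)
```

View pics/z1.png

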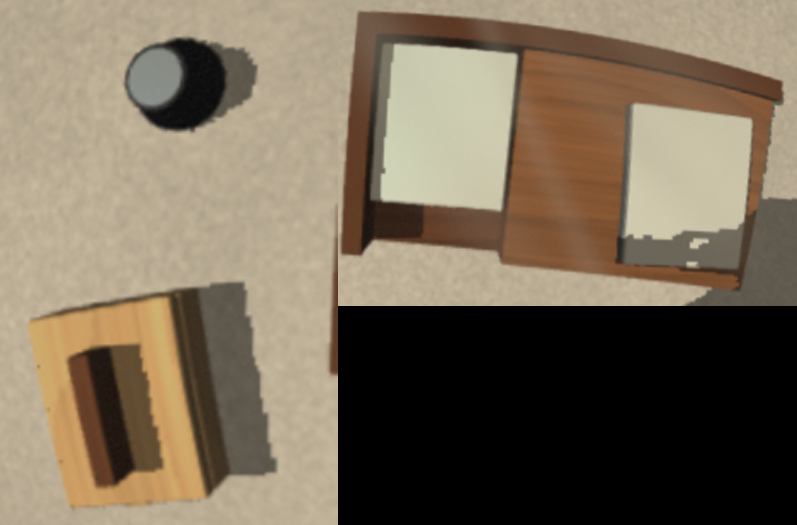

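Emit:
drive_tool(
  deltas=[
    [[-0.97, 4.81, 0], [0, 0, 0]],
    [[-0.97, 4.81, 0], [0, 0, 0]],
    [[-0.97, 4.81, 0], [0, 0, 0]],
    [[0, 0, 0], [0, 0, 5.5]],
    [[0, 0, 4.5], [0, 0, 0]],
    [[0, 0, 4.5], [0, 0, 0]],
    [[0, 0, 4.5], [0, 0, 0]],
    [[0, 0, 4.5], [0, 0, 0]],
    [[0, 0, 3.2], [0, 0, 0]],
    [[0, 0, 0], [0, 0, 0]],
    [[0, 0, 0], [0, 0, 0]],
  ],
  claw=6,
)

```text
clock: 3.1
position: [455.5, -43.8, 49.5]
ee_rot: [0.999, -0.046, -0.0, 0.0]
contact_force: [1.2, 0.6, 1.0]
gripper_width: 59.8
grasp_force: 0.0
```

```bash
python3 - <<'E'
from h import *
from bench import arm,get_image
s=arm.read_state();g=get_image('wrist');g['state']=s
print(s['position'],R.from_quat(s['ee_rot']).as_matrix()[:,0],s['joints'],s['gripper_width'])
pickle.dump(g,open('w2.pkl','wb'));cv2.imwrite('pics/w2.png',g['img'][:,:,::-1])
E
```

```text
[455.48408391 -43.78057713  49.45183243] [ 9.95707440e-01 -9.25564245e-02 -4.26283605e-05] [ 2.61241465e-01  3.38964747e-01 -6.24117183e-01  8.09405312e-04
 -6.07930813e-01  1.21620135e+00] 59.758995379541915
```

View pics/w2.png

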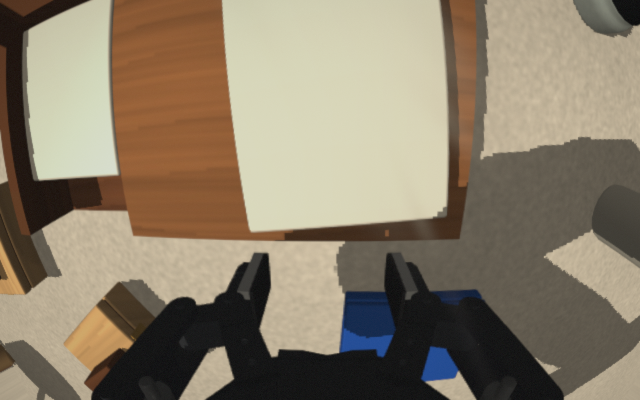

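Close view: the tray's front lid corners are at (248,231) and (447,217), the deck's front edge runs (134,235)–(460,240), and the fingers are ahead of it at columns 260 and 395.

```bash
python3 - <<'E'
from h import *
np.set_printoptions(precision=1,suppress=True)
g=pickle.load(open('w2.pkl','rb'));s=g['state']
print('tray front',cast(g,[(249,232),(447,216)],66,s)[:,:2])
print('deck front',cast(g,[(134,235),(461,240)],46,s)[:,:2])
print('well/deck edge',cast(g,[(112,0),(133,235)],46,s)[:,:2])
print('pile front',cast(g,[(34,180),(119,175),(112,40)],44,s)[:,:2])
print('tips',cast(g,[(267,256),(388,256)],56,s)[:,:2])
E
```

```text
tray front [[ 484.2   -9.1]
 [ 483.5 -100.2]]
deck front [[ 478.3   72.4]
 [ 459.3 -117.9]]
well/deck edge [[616.9  62.4]
 [478.3  73.2]]
pile front [[523.6 162.2]
 [515.3  73.2]
 [592.9  64.5]]
tips [[466.  -12.7]
 [460.4 -73.6]]
```

Emit:
drive_tool(
  deltas=[
    [[0.4, 0.3, 0], [0, 0, 0.4]],
    [[0.5, 0, 0], [0, 0, 0]],
    [[0.4, 0, 0], [0, 0, 0]],
    [[0.4, 0, 0], [0, 0, 0]],
    [[0.4, 0, 0], [0, 0, 0]],
    [[0.4, 0, 0], [0, 0, 0]],
    [[0.4, 0, 0], [0, 0, 0]],
    [[0.3, 0, 0], [0, 0, 0]],
    [[0.3, 0, 0], [0, 0, 0]],
    [[0.3, 0, 0], [0, 0, 0]],
    [[0, 0, 0], [0, 0, 0]],
    [[0, 0, 0], [0, 0, 0]],
  ],
)

```text
clock: 4.35
position: [493.2, -51.5, 49.1]
ee_rot: [0.999, -0.051, 0.001, -0.0]
contact_force: [-0.3, 1.1, 0.1]
gripper_width: 60.0
grasp_force: 0.0
```

```bash
cat >> h.py <<'E'
O=np.array([563.9,23.7]);Y=np.radians(-5.7);XA=np.array([np.cos(Y),np.sin(Y)]);YA=np.array([-XA[1],XA[0]])
def stand(P): P=np.atleast_2d(P)[:,:2]-O;return np.c_[P@XA,P@YA]
def world(x,y): return O+x*XA+y*YA
def snap(n):
    from bench import arm,get_image
    s=arm.read_state();g=get_image('wrist');g['state']=s
    pickle.dump(g,open(n+'.pkl','wb'));cv2.imwrite(f'pics/{n}.png',g['img'][:,:,::-1])
    x=R.from_quat(s['ee_rot']).as_matrix()[:,0]
    print('tcp',s['position'],'stand',stand(s['position']),'yaw',np.degrees(np.arctan2(x[1],x[0])),'F',s['contact_force'],'grip',s['gripper_width'])
    return g,s
E
python3 - <<'E'
from lids import *
np.set_printoptions(precision=1,suppress=True)
g,s=snap('w3')
P=cast(g,quad(white(g,(215,0,480,262))),66,s);S=stand(P)
# front edge: for bins of stand-y, min x ; left edge: for bins of x, max y
for y in range(-120,-30,15):
    k=abs(S[:,1]-y)<4
    if k.any():print('y',y,S[k,0].min())
for x in range(-40,30,10):
    k=abs(S[:,0]-x)<3
    if k.any():print('x',x,S[k,1].min(),S[k,1].max())
E
```

```text
tcp [493.2 -51.5  49.1] stand [[-62.9 -81.8]] yaw -5.850832706536033 F [-0.3  1.1  0.1] grip 59.98934673697978
y -120 -51.06047795385315
y -105 -51.02221808174952
y -90 -50.88259669156278
y -75 -50.79450171924314
y -60 -50.95261109948624
y -45 -51.3397280112063
x -40 -130.3254529570461 -39.56433555293708
x -30 -130.0991454468183 -39.77674627078272
x -20 -130.3294616998203 -39.60290715222784
x -10 -130.30745452472783 -39.62628740801489
x 0 -130.33569579427376 -39.818773761866815
x 10 -134.46089271853648 -39.74955315927613
x 20 -131.75426057100242 -39.81870937219868
```

View pics/w3.png

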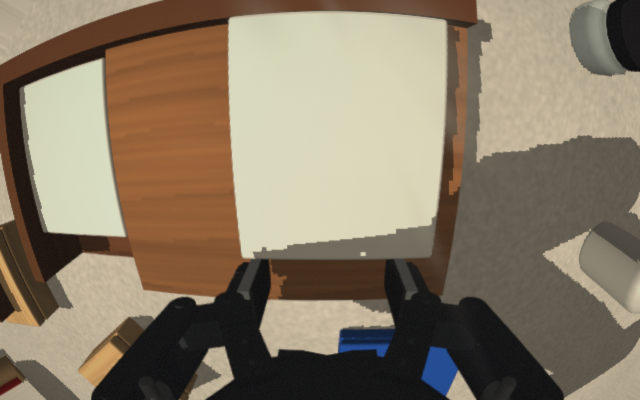

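The view shows the tray square against the stand, its front edge at row 260 (x≈4 mm from the stand's origin, y≈-85). Now I back off, turn 90° and go to its end.

Emit:
drive_tool(
  deltas=[
    [[-1, 0, 0], [0, 0, 0]],
    [[-2, 0, -1], [0, 0, 0]],
    [[0, 0, -4], [0, 0, 0]],
    [[0, 0, -4], [0, 0, 0]],
    [[3.23, 2.77, 0], [0, 0, 0]],
    [[3.23, 2.77, 0], [0, 0, 0]],
    [[3.23, 2.77, 0], [0, 0, 0]],
    [[0, 0, 0], [0, 0, 8.2]],
    [[0, 0, 0], [0, 0, 8.2]],
    [[0, 0, 0], [0, 0, 8.2]],
    [[0, 0, 0], [0, 0, 8.2]],
    [[0, 0, 0], [0, 0, 8.2]],
  ],
)

```text
clock: 5.6
position: [549.7, -140.8, 138.8]
ee_rot: [0.916, -0.4, -0.0, -0.0]
contact_force: [-0.1, 0.2, 0.8]
gripper_width: 59.5
grasp_force: 0.0
```

Emit:
drive_tool(
  deltas=[
    [[0, 0, 0], [0, 0, 8.2]],
    [[0, 0, 0], [0, 0, 8.2]],
    [[0, 0, 0], [0, 0, 8.2]],
    [[0, 0, 0], [0, 0, 8.2]],
    [[0, 0, 0], [0, 0, 8.2]],
    [[0, 0, 0], [0, 0, 8.0]],
    [[0, 0, 0], [0, 0, 0]],
    [[0, 0, 0], [0, 0, 0]],
  ],
)

```text
clock: 6.4
position: [550.0, -140.9, 139.0]
ee_rot: [-0.671, 0.741, 0.0, -0.0]
contact_force: [-0.7, 0.7, 0.7]
gripper_width: 59.8
grasp_force: 0.0
```

```bash
python3 - <<'E'
from h import *
np.set_printoptions(precision=2,suppress=True)
snap('w4')
E
```

```text
tcp [ 550.01 -140.86  139.  ] stand [[   2.52 -165.12]] yaw -95.68433201540006 F [-0.7   0.74  0.68] grip 59.79695762614674
```

Emit:
drive_tool(
  deltas=[
    [[0, -0.15, 4.5], [0, 0, 0]],
    [[0, 0, 4.5], [0, 0, 0]],
    [[0, 0, 0], [0, 0, 0]],
    [[-0.8, 0, 0], [0, 0, 0]],
    [[-0.8, 0, 0], [0, 0, 0]],
    [[-0.8, 0, 0], [0, 0, 0]],
    [[-0.8, 0, 0], [0, 0, 0]],
    [[-0.8, 0, 0], [0, 0, 0]],
    [[-0.8, 0, 0], [0, 0, 0]],
    [[-0.8, 0, 0], [0, 0, 0]],
    [[-0.8, 0, 0], [0, 0, 0]],
    [[-0.8, 0, 0], [0, 0, 0]],
  ],
)

```text
clock: 7.65
position: [559.2, -68.9, 48.9]
ee_rot: [-0.67, 0.742, 0.0, -0.0]
contact_force: [-0.2, -2.2, 2.2]
gripper_width: 60.2
grasp_force: 1.2
```

Emit:
drive_tool(
  deltas=[
    [[-0.8, 0, 0], [0, 0, 0]],
    [[-0.8, 0, 0], [0, 0, 0]],
    [[-0.8, 0, 0], [0, 0, 0]],
    [[-0.8, 0, 0], [0, 0, 0]],
    [[-0.8, 0, 0], [0, 0, 0]],
    [[-0.8, 0, 0], [0, 0, 0]],
    [[-0.8, 0, 0], [0, 0, 0]],
    [[-0.8, 0, 0], [0, 0, 0]],
    [[-0.6, 0, 0], [0, 0, 0]],
    [[-0.4, 0, 0], [0, 0, 0]],
    [[0, 0, 0], [0, 0, 0]],
  ],
)

```text
clock: 8.75
position: [567.0, 4.9, 48.9]
ee_rot: [-0.67, 0.742, 0.0, 0.0]
contact_force: [-0.8, 0.6, -0.1]
gripper_width: 59.9
grasp_force: 0.0
```

```bash
python3 - <<'E'
from h import *
np.set_printoptions(precision=2,suppress=True)
snap('w5')
E
```

```text
tcp [567.     4.86  48.89] stand [[  4.96 -18.43]] yaw -95.82652150487843 F [-0.78  0.58 -0.07] grip 59.88651501177333
```

View pics/w5.png

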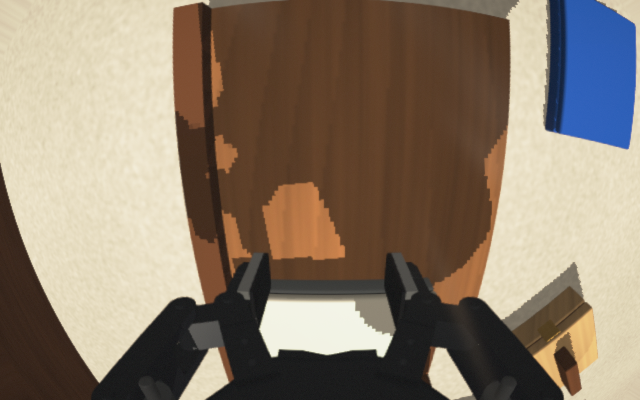

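Emit:
drive_tool(
  deltas=[
    [[-0.6, 0, 0], [0, 0, 0]],
    [[-0.6, 0, 0], [0, 0, 0]],
    [[-0.6, 0, 0], [0, 0, 0]],
    [[-0.5, 0, 0], [0, 0, 0]],
    [[-0.5, 0, 0], [0, 0, 0]],
    [[-0.5, 0, 0], [0, 0, 0]],
    [[-0.4, 0, 0], [0, 0, 0]],
    [[-0.4, 0, 0], [0, 0, 0]],
    [[-0.3, 0, 0], [0, 0, 0]],
    [[-0.3, 0, 0], [0, 0, 0]],
    [[-0.2, 0, 0], [0, 0, 0]],
    [[0, 0, 0], [0, 0, 0]],
  ],
)

```text
clock: 10.0
position: [572.1, 53.2, 49.2]
ee_rot: [-0.67, 0.742, -0.0, 0.0]
contact_force: [0.1, -0.7, -0.8]
gripper_width: 60.0
grasp_force: 0.0
```

```bash
python3 - <<'E'
from h import *
from bench import get_image
from lids import *
np.set_printoptions(precision=1,suppress=True)
g,s=snap('w6')
d={n:get_image(n) for n in('scene','side')};pickle.dump(d,open('d6.pkl','wb'))
o=np.hstack([cv2.resize(d['scene']['img'][170:300,240:420],None,fx=2.2,fy=2.2),cv2.resize(d['side']['img'][150:260,290:420],None,fx=2.6,fy=2.6)[:286]])[:,:,::-1]
cv2.imwrite('pics/z6.png',o);print(o.shape)
E
```

```text
tcp [572.1  53.2  49.2] stand [[ 5.3 30.2]] yaw -95.84232028350607 F [ 0.1 -0.7 -0.8] grip 59.984521769981285
(286, 734, 3)
```

View pics/z6.png

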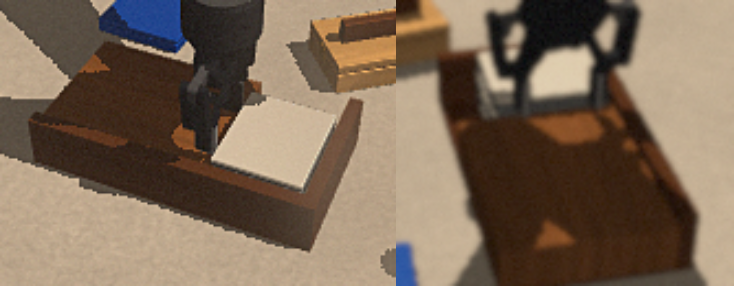

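Emit:
drive_tool(
  deltas=[
    [[-0.1, 0, 0], [0, 0, 0]],
    [[-0.1, 0, 0], [0, 0, 0]],
    [[0, 0, 0], [0, 0, 0]],
    [[0, 0, 0], [0, 0, 0]],
    [[0.5, 0, 0], [0, 0, 0]],
    [[1.5, 0, 0], [0, 0, 0]],
    [[0, 0, -3], [0, 0, 0]],
    [[0, 0, -4.5], [0, 0, 0]],
    [[0, 0, -4.5], [0, 0, 0]],
    [[0, 0, -4.5], [0, 0, 0]],
    [[0, 0, -4], [0, 0, -8.2]],
    [[0, 0, 0], [0, 0, -8.2]],
  ],
)

```text
clock: 11.35
position: [573.0, 34.4, 261.3]
ee_rot: [0.771, -0.637, 0.004, -0.005]
contact_force: [-0.6, 0.5, -0.5]
gripper_width: 60.0
grasp_force: 0.0
```

Emit:
drive_tool(
  deltas=[
    [[0, 0, 0], [0, 0, -8.2]],
    [[0, 0, 0], [0, 0, -8.2]],
    [[0, 0, 0], [0, 0, -8.2]],
    [[0, 0, 0], [0, 0, -8.2]],
    [[0, 0, 0], [0, 0, -8.2]],
    [[0, 0, 0], [0, 0, -8.2]],
    [[0, 0, 0], [0, 0, -8.2]],
    [[0, 0, 0], [0, 0, -8.2]],
    [[0, 0, 0], [0, 0, -7.8]],
    [[-3.0, -3.6, 0], [0, 0, 0]],
    [[-3.0, -3.6, 0], [0, 0, 0]],
    [[-3.0, -3.6, 0], [0, 0, 0]],
  ],
  claw=8.5,
)

```text
clock: 12.55
position: [490.9, 151.7, 253.7]
ee_rot: [0.999, -0.054, -0.0, -0.0]
contact_force: [0.8, 0.7, 0.1]
gripper_width: 85.1
grasp_force: 0.0
```

Emit:
drive_tool(
  deltas=[
    [[-3.0, -3.6, 0], [0, 0, 0]],
    [[-1.5, -3.6, 0], [0, 0, 0]],
    [[0, 0, 0], [0, 0, 0]],
    [[0, 0, 0], [0, 0, 0]],
    [[0, 0, 0], [0, 0, 0]],
  ],
)

```text
clock: 13.05
position: [454.9, 227.1, 253.8]
ee_rot: [0.999, -0.053, -0.0, 0.0]
contact_force: [-0.3, -0.4, 0.2]
gripper_width: 84.9
grasp_force: 0.0
```

```bash
python3 - <<'E'
from h import *
np.set_printoptions(precision=2,suppress=True)
snap('w7')
E
```

```text
tcp [454.92 227.06 253.82] stand [[-128.64  191.53]] yaw -6.126192765034141 F [-0.31 -0.41  0.23] grip 84.94907272808685
```

View pics/w7.png

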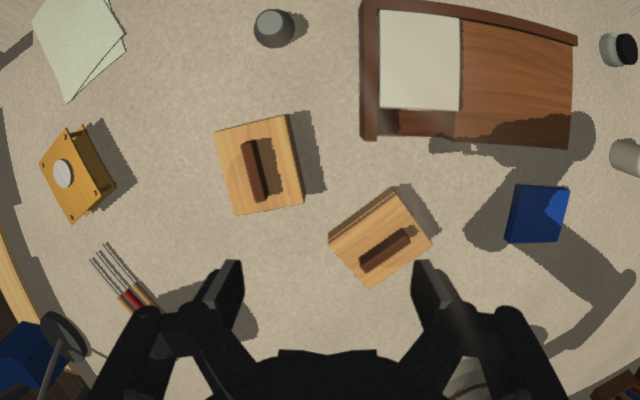

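The tray now lies in the well with its lid at (380,10)–(459,110); the meant case is at (259,165), its ridge at (254,170).

```bash
python3 - <<'E'
from lids import *
np.set_printoptions(precision=2,suppress=True)
g=pickle.load(open('w7.pkl','rb'));s=g['state'];hsv=cv2.cvtColor(g['img'],cv2.COLOR_RGB2HSV)
P=cast(g,quad(white(g,(372,5,466,115))),64,s);S=stand(P)
print('lid rect',rect(S)); print(S.min(0),S.max(0))
for y in range(55,136,15):
    k=abs(S[:,1]-y)<4;print('y',y,S[k,0].min(),S[k,0].max())
for x in range(-40,51,15):
    k=abs(S[:,0]-x)<3;print('x',x,S[k,1].min(),S[k,1].max())
for p in [(235,150),(290,180),(254,170),(268,170),(225,190)]:print(p,hsv[p[1],p[0]])
m=((hsv[...,1]>75)).astype(np.uint8)*255
m[:,:205]=0;m[:,315:]=0;m[:105]=0;m[225:]=0
m=cv2.morphologyEx(m,cv2.MORPH_OPEN,np.ones((3,3)))
q=quad(m);print('case px',cv2.boxPoints(cv2.minAreaRect(q.astype(np.float32))));print('case z40',rect(cast(g,q,40,s)))
ap=cv2.approxPolyDP(q.astype(np.float32).reshape(-1,1,2),5,True)[:,0];print(ap);C=cast(g,ap,40,s);print(C)
cv2.imwrite('pics/z7.png',cv2.resize(g['img'][100:225,200:320,::-1],None,fx=4.5,fy=4.5,interpolation=cv2.INTER_CUBIC))
E
```

```text
lid rect (array([ 1. , 91.8]), array([113.4,  95.3]), 0.25)
[-55.91  44.24] [ 57.64 139.48]
y 55 -53.22088167223627 57.4023846345979
y 70 -53.10279280980614 57.52857110867089
y 85 -53.9054832508308 57.63668526282862
y 100 -54.429702875063526 57.63042422871365
y 115 -53.93530768691106 57.31178729908332
y 130 -53.61986138311864 57.169499826037935
x -40 44.66675904996712 138.34040632834552
x -25 45.19526107972579 137.36199000493224
x -10 44.28255966086454 138.46204862716286
x 5 44.436529228873056 138.4356170279707
x 20 44.349335121592404 139.4158239775463
x 35 45.3418768136984 139.2438244245826
x 50 44.869670501303396 139.01373040906995
(235, 150) [ 17 131 196]
(290, 180) [ 17 127 198]
(254, 170) [ 11 156  95]
(268, 170) [ 16 123  93]
(225, 190) [ 20  54 183]
case px [[211.28 130.55]
 [288.04 112.84]
 [308.62 202.01]
 [231.86 219.72]]
case z40 (array([468.2, 308.5]), array([111.7,  96.4]), 4.96)
[[288. 115.]
 [213. 132.]
 [235. 215.]
 [303. 203.]]
[[525.6  265.83  40.  ]
 [519.05 359.12  40.  ]
 [411.46 350.85  40.  ]
 [418.27 261.87  40.  ]]
```

View pics/z7.png

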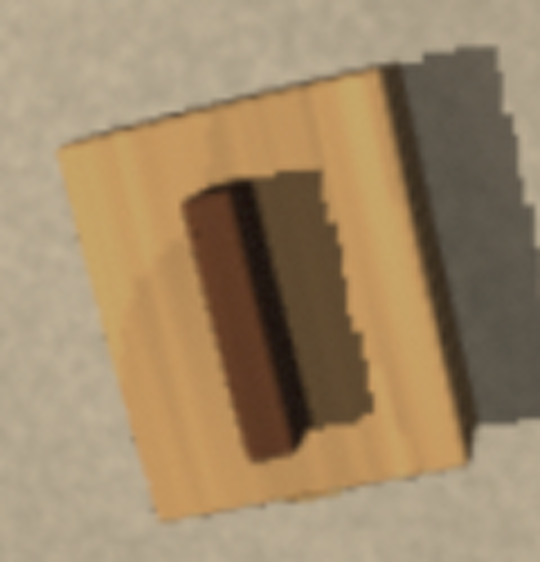

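```bash
python3 - <<'E'
from h import *
np.set_printoptions(precision=2,suppress=True)
g=pickle.load(open('w7.pkl','rb'));s=g['state']
C=cast(g,[(240.4,145.6),(251.6,141.1),(265.8,197.8),(255.6,202.7)],66,s)[:,:2]
print(C,C.mean(0)); e=C[[0,1]]-C[[3,2]];print(np.degrees(np.arctan2(e[:,1],e[:,0])),np.linalg.norm(e,axis=1))
L=cast(g,np.array([(62,147),(380,65),(468,465),(160,520)])/4.5+[200,100],40,s)[:,:2]
print(L,L.mean(0));e=L[[0,1]]-L[[3,2]];print(np.degrees(np.arctan2(e[:,1],e[:,0])),np.linalg.norm(e,axis=1))
s2=R.from_quat(s['ee_rot'])
for G in (C.mean(0),): print(s2.inv().apply(np.r_[G-s['position'][:2],0]))
E
```

```text
[[500.53 319.46]
 [503.7  305.98]
 [437.67 300.33]
 [433.12 313.31]] [468.76 309.77]
[5.22 4.89] [67.69 66.27]
[[518.09 358.25]
 [526.77 269.82]
 [417.72 260.71]
 [410.64 350.27]] [468.31 309.76]
[4.25 4.78] [107.75 109.44]
[  4.93 -83.71  -0.03]
```

Emit:
drive_tool(
  deltas=[
    [[0.25, -4.2, 0], [0, 0, 0]],
    [[0.24, -4.17, 0], [0, 0, 0]],
    [[0, 0, 0], [0, 0, -5.5]],
    [[0, 0, 0], [0, 0, -5.4]],
    [[0, 0, 4], [0, 0, 0]],
    [[0, 0, 4], [0, 0, 0]],
    [[0, 0, 4], [0, 0, 0]],
    [[0, 0, 2], [0, 0, 0]],
    [[0, 0, 0], [0, 0, 0]],
    [[0, 0, 0], [0, 0, 0]],
  ],
)

```text
clock: 14.1
position: [469.5, 310.3, 114.5]
ee_rot: [0.999, 0.042, 0.0, 0.0]
contact_force: [0.8, -0.5, 0.5]
gripper_width: 84.9
grasp_force: 0.0
```

```bash
python3 - <<'E'
from h import *
np.set_printoptions(precision=2,suppress=True)
g,s=snap('w8')
cv2.imwrite('pics/z8.png',g['img'][100:,150:500,::-1])
E
```

```text
tcp [469.52 310.32 114.54] stand [[-122.38  275.83]] yaw 4.780647016480203 F [ 0.83 -0.52  0.51] grip 84.94088147397683
```

View pics/z8.png

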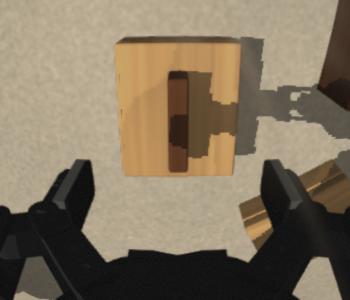

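The ridge is upright and centred between the fingers at column 178 of the crop. I descend and grip.

Emit:
drive_tool(
  deltas=[
    [[0, 0, 3.5], [0, 0, 0]],
    [[0, 0, 2.5], [0, 0, 0]],
    [[0, 0, 0.95], [0, 0, 0]],
    [[0, 0, 0], [0, 0, 0]],
  ],
)

```text
clock: 14.55
position: [468.8, 310.8, 44.7]
ee_rot: [0.999, 0.042, 0.0, 0.0]
contact_force: [0.4, 0.6, -0.6]
gripper_width: 85.1
grasp_force: 0.0
```

Emit:
drive_tool(
  deltas=[
    [[0, 0, 0], [0, 0, 0]],
    [[0, 0, 0], [0, 0, 0]],
    [[0, 0, 0], [0, 0, 0]],
    [[0, 0, 0], [0, 0, 0]],
    [[0, 0, 0], [0, 0, 0]],
    [[0, 0, 0], [0, 0, 0]],
    [[0, 0, 0], [0, 0, 0]],
    [[0, 0, 0], [0, 0, 0]],
    [[0, 0, 0], [0, 0, 0]],
    [[0, 0, 0], [0, 0, 0]],
  ],
  claw=0.8,
)

```text
clock: 15.55
position: [468.7, 311.1, 45.2]
ee_rot: [0.999, 0.042, 0.0, -0.0]
contact_force: [-0.6, -0.3, 6.5]
gripper_width: 12.3
grasp_force: 61.8
```

Emit:
drive_tool(
  deltas=[
    [[0, 0, -0.5], [0, 0, 0]],
    [[0, 0, -1.5], [0, 0, 0]],
    [[0, 0, -2.5], [0, 0, 0]],
    [[0, 0, -3], [0, 0, 0]],
    [[0, 0, -3], [0, 0, 0]],
    [[0, 0, -2.5], [0, 0, 0]],
    [[0, 0, -1], [0, 0, 3]],
    [[0, 0, 0], [0, 0, 4]],
    [[0, 0, 0], [0, 0, 3.5]],
    [[0, 0, 0], [0, 0, 0]],
    [[0, 0, 0], [0, 0, 0]],
  ],
)

```text
clock: 16.65
position: [468.0, 310.5, 183.7]
ee_rot: [0.999, -0.049, -0.001, 0.001]
contact_force: [-0.1, -0.1, -2.1]
gripper_width: 12.6
grasp_force: 60.7
```

```bash
python3 - <<'E'
from h import *
np.set_printoptions(precision=2,suppress=True)
g,s=snap('w9')
print('delta cm',todeltas(s,[574.8,114.4,150]))
cv2.imwrite('pics/z9.png',g['img'][:,:,::-1])
E
```

```text
tcp [468.   310.49 183.71] stand [[-123.91  275.84]] yaw -5.6014504707895325 F [-0.12 -0.07 -2.06] grip 12.581695866709522
delta cm [12.55 18.47  3.38]
```

View pics/z9.png

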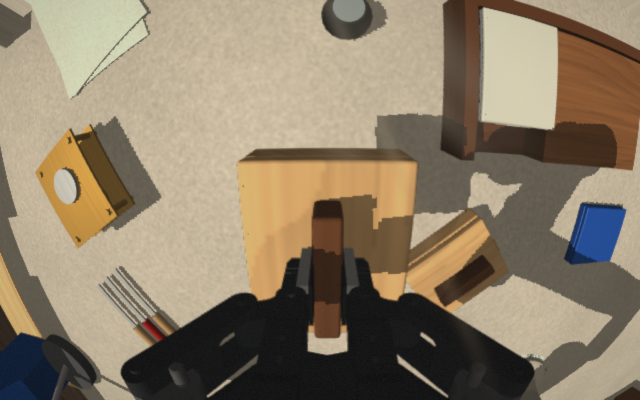

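The case hangs level in the grip: far lid edge (240,160)–(416,162), the pile lid at (480,10)–(555,128).

```bash
python3 - <<'E'
from lids import *
np.set_printoptions(precision=2,suppress=True)
g=pickle.load(open('w9.pkl','rb'));s=g['state'];p=s['position'];Rt=R.from_quat(s['ee_rot'])
for z in (p[2]-5,):
    P=cast(g,[(239,161),(416,163)],z,s);print('case far edge tool',Rt.inv().apply(P-p))
    P=cast(g,[(314,201),(341,201),(341,337),(315,337)],z+26,s);print('ridge top tool',Rt.inv().apply(P-p))
P=cast(g,[(480.5,8),(558,26),(554,130),(478,122)],64,s);S=stand(P);print('tray',S,S.mean(0))
print(Rt.as_matrix())
E
```

```text
case far edge tool [[ 54.05 -45.36   4.88]
 [ 53.11  42.69   4.98]]
ridge top tool [[ 41.87  -7.03 -21.06]
 [ 41.87   4.15 -21.05]
 [-33.82   5.8  -20.95]
 [-33.79  -7.9  -20.96]]
tray [[ 54.59 139.23]
 [ 58.48  43.33]
 [-52.31  44.88]
 [-53.56 140.19]] [ 1.8  91.91]
[[ 1.  -0.1 -0. ]
 [-0.1 -1.  -0. ]
 [-0.   0.  -1. ]]
```

Emit:
drive_tool(
  deltas=[
    [[0.7, 1.0, 0.2], [0, 0, 0]],
    [[1.6, 2.4, 0.4], [0, 0, 0]],
    [[2.0, 3.0, 0.6], [0, 0, 0]],
    [[2.0, 3.0, 0.6], [0, 0, 0]],
    [[2.0, 3.0, 0.6], [0, 0, 0]],
    [[2.0, 3.0, 0.5], [0, 0, 0]],
    [[1.5, 2.2, 0.3], [0, 0, 0]],
    [[0.75, 0.87, 0.18], [0, 0, 0]],
    [[0, 0, 0], [0, 0, 0]],
    [[0, 0, 0], [0, 0, 0]],
    [[0, 0, 0], [0, 0, 0]],
  ],
)

```text
clock: 17.8
position: [574.9, 115.4, 150.9]
ee_rot: [0.999, -0.049, 0.0, -0.0]
contact_force: [0.3, -0.7, -2.5]
gripper_width: 12.4
grasp_force: 60.6
```

```bash
python3 - <<'E'
from h import *
np.set_printoptions(precision=2,suppress=True)
g,s=snap('w10')
print('delta cm',todeltas(s,[574.8,114.4,112]))
E
```

```text
tcp [574.87 115.42 150.85] stand [[ 1.81 92.35]] yaw -5.586635156905939 F [ 0.26 -0.69 -2.55] grip 12.415420454507196
delta cm [0.   0.1  3.89]
```

Emit:
drive_tool(
  deltas=[
    [[0, 0.1, 0.8], [0, 0, 0]],
    [[0, 0, 1.0], [0, 0, 0]],
    [[0, 0, 0.8], [0, 0, 0]],
    [[0, 0, 0.6], [0, 0, 0]],
    [[0, 0, 0.4], [0, 0, 0]],
    [[0, 0, 0.2], [0, 0, 0]],
    [[0, 0, 0.1], [0, 0, 0]],
    [[0, 0, 0], [0, 0, 0]],
    [[0, 0, 0], [0, 0, 0]],
  ],
)

```text
clock: 18.75
position: [575.3, 113.7, 112.0]
ee_rot: [0.999, -0.049, 0.0, -0.0]
contact_force: [0.4, -0.8, -3.1]
gripper_width: 12.3
grasp_force: 60.6
```

Emit:
drive_tool(
  deltas=[
    [[0, 0, 0.1], [0, 0, 0]],
    [[0, 0, 0.1], [0, 0, 0]],
    [[0, 0, 0], [0, 0, 0]],
  ],
)

```text
clock: 19.05
position: [574.9, 113.6, 109.6]
ee_rot: [0.999, -0.049, -0.0, 0.0]
contact_force: [0.5, -0.1, -3.7]
gripper_width: 12.8
grasp_force: 60.6
```

Emit:
drive_tool(
  deltas=[
    [[0, 0, 0.05], [0, 0, 0]],
    [[0, 0, 0.05], [0, 0, 0]],
    [[0, 0, 0], [0, 0, 0]],
  ],
)

```text
clock: 19.35
position: [575.1, 113.7, 109.2]
ee_rot: [0.999, -0.049, 0.0, 0.0]
contact_force: [-0.3, 0.3, 1.3]
gripper_width: 12.8
grasp_force: 61.1
```

```bash
python3 - <<'E'
from h import *
from bench import get_image
d={n:get_image(n)['img'] for n in('scene','side')}
g,s=snap('w11')
o=np.hstack([cv2.resize(d['scene'][150:290,290:430],(400,400)),cv2.resize(d['side'][120:230,290:400],(400,400))])[:,:,::-1]
cv2.imwrite('pics/z11.png',o)
E
```

```text
tcp [575.11855408 113.67477247 109.24184102] stand [[ 2.22681284 90.64412249]] yaw -5.646257281994625 F [-2.06164409  0.3280124   1.50194561] grip 13.095986097220814
```

The wrist force went from -3.7 to +1.3 N, so the case is resting on the pile. I have viewed 13 pictures, over the limit of 10, so from here I check with numbers only. Now I release and rise.

Emit:
drive_tool(
  deltas=[
    [[0, 0, 0], [0, 0, 0]],
    [[0, 0, 0], [0, 0, 0]],
    [[0, 0, 0], [0, 0, 0]],
    [[0, 0, 0], [0, 0, 0]],
    [[0, 0, 0], [0, 0, 0]],
    [[0, 0, 0], [0, 0, 0]],
    [[0, 0, 0], [0, 0, 0]],
  ],
  claw=6,
)

```text
clock: 20.2
position: [575.1, 113.7, 108.7]
ee_rot: [0.999, -0.049, 0.0, -0.0]
contact_force: [-0.4, -0.1, 0.9]
gripper_width: 59.9
grasp_force: 0.0
```

Emit:
drive_tool(
  deltas=[
    [[0, 0, -1], [0, 0, 0]],
    [[0, 0, -3], [0, 0, 0]],
    [[0, 0, -4], [0, 0, 0]],
    [[-3, 0, -4], [0, 0, 0]],
    [[-4, 0, -2], [0, 0, 0]],
    [[-4, 0, 0], [0, 0, 0]],
    [[-3, 0, 0], [0, 0, 0]],
    [[0, 0, 0], [0, 0, 0]],
    [[0, 0, 0], [0, 0, 0]],
    [[0, 0, 0], [0, 0, 0]],
  ],
)

```text
clock: 21.2
position: [436.5, 127.7, 249.2]
ee_rot: [0.999, -0.049, 0.001, -0.0]
contact_force: [0.7, -0.3, -0.2]
gripper_width: 60.1
grasp_force: 0.0
```

```bash
python3 - <<'E'
from lids import *
np.set_printoptions(precision=1,suppress=True)
g,s=snap('w12');hsv=cv2.cvtColor(g['img'],cv2.COLOR_RGB2HSV)
# case: pale wood hue 14-25, bright; print contour quads for pale areas
m=((hsv[...,0]>=14)&(hsv[...,0]<=24)&(hsv[...,1]>100)&(hsv[...,2]>120)).astype(np.uint8)*255
m[250:]=0
m=cv2.morphologyEx(m,cv2.MORPH_CLOSE,np.ones((15,15)))
for c in cv2.findContours(m,cv2.RETR_EXTERNAL,cv2.CHAIN_APPROX_NONE)[0]:
    if cv2.contourArea(c)<1500: continue
    q=c[:,0,:].astype(float);S=stand(cast(g,q,104,s))
    print(cv2.contourArea(c),cv2.boundingRect(c),rect(S),S.min(0),S.max(0))
E
```

```text
tcp [436.5 127.7 249.2] stand [[-137.1   90.8]] yaw -5.6650407624309675 F [ 0.7 -0.3 -0.2] grip 60.118308959573476
3597.5 (250, 187, 109, 63) (array([-193.6,  117.3]), array([76.6, 90.2]), 37.64) [-205.1   60.2] [-137.   173.4]
2213.5 (8, 126, 48, 91) (array([-108.5,  493.9]), array([111.5, 119.8]), 28.72) [-175.1  452.4] [-48.7 570.9]
7617.5 (277, 0, 132, 134) (array([-19.7,  77.5]), array([122. , 127.6]), 89.99) [-83.6  16.5] [ 44.1 138.5]
```

Emit:
drive_tool(
  deltas=[
    [[4, 0, -2], [0, 0, 0]],
    [[4, 0, -2], [0, 0, 0]],
    [[3, 0, -2], [0, 0, 0]],
    [[0, 0, 0], [0, 0, 0]],
    [[0, 0, 0], [0, 0, 0]],
  ],
)

```text
clock: 21.75
position: [545.9, 116.3, 307.4]
ee_rot: [0.999, -0.05, -0.001, 0.0]
contact_force: [-0.7, -0.7, -0.3]
gripper_width: 59.7
grasp_force: 0.0
```

```bash
python3 - <<'E'
from lids import *
np.set_printoptions(precision=1,suppress=True)
g,s=snap('w13');hsv=cv2.cvtColor(g['img'],cv2.COLOR_RGB2HSV)
m=((hsv[...,0]>=15)&(hsv[...,0]<=24)&(hsv[...,1]>90)&(hsv[...,2]>150)).astype(np.uint8)*255
m[250:]=0
m=cv2.morphologyEx(m,cv2.MORPH_OPEN,np.ones((3,3)))
m=cv2.morphologyEx(m,cv2.MORPH_CLOSE,np.ones((15,15)))
for c in cv2.findContours(m,cv2.RETR_EXTERNAL,cv2.CHAIN_APPROX_NONE)[0]:
    if cv2.contourArea(c)<1500: continue
    q=c[:,0,:].astype(float);S=stand(cast(g,q,104,s))
    print(cv2.contourArea(c),cv2.boundingRect(c),rect(S),S.min(0),S.max(0))
    for x in (-35,-10,15,40):
        k=abs(S[:,0]-x)<4
        if k.any():print(' x',x,S[k,1].min(),S[k,1].max())
    for y in (55,75,100,125):
        k=abs(S[:,1]-y)<4
        if k.any():print(' y',y,S[k,0].min(),S[k,0].max())
E
```

```text
tcp [545.9 116.3 307.4] stand [[-27.1  90.3]] yaw -5.765998403350012 F [-0.7 -0.7 -0.3] grip 59.686526993157216
1644.5 (42, 187, 48, 63) (array([-97.3, 517.1]), array([105.8,  99. ]), 28.78) [-148.   466.6] [-37.7 578.8]
 x -35 493.026560614276 517.0640004288605
7370.0 (285, 100, 83, 95) (array([ 1.6, 92.7]), array([109. ,  90.8]), 0.19) [-52.8  47.1] [ 56.  138.2]
 x -35 47.58240254204138 137.0736194284722
 x -10 47.3641508241965 137.39863166898334
 x 15 47.91493523343421 137.84846824389228
 x 40 48.44331039455753 137.2542468346665
 y 55 -51.57431432220915 56.01513387678374
 y 75 -52.81410643541277 55.6420430779082
 y 100 -52.80816433004517 55.56980116702786
 y 125 -51.547482425268484 55.94909816205262
```

```bash
python3 -c "
from bench import arm
print(arm.job_done())"
```

```text
the job is handed in; nothing more can be done
None
```

The job is handed in, with no verdict returned: by my last images the loose tray is square on the pile and the case sits on it within about 1 mm and 0.2°, but I viewed 13 pictures, over the limit of 10.

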